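Seat a carrier plate under the clamp toe of a temple fixture

TASK

Load the aluminium carrier plate into the fixture: gently lay it flat on the open part of the fixture's bed, bevelled nose facing the clamp, then slide it along the bed under the spring-loaded clamp toe until it is fully home against the hidden depth stop. Feel for the stop and do not force it (it bears no more than about 20 N); then let go, leaving the plate seated. Do not disturb the other things on the riser.

Things in the scene. Friction and masses are not known exactly. Their poses are not given: they have to be found in the camera images.
- riser: fixed grey bench riser (a board 380 x 700 mm on legs) that carries all the work; origin on the bench (z = 0), its flat top is 125 mm above the bench
- carrier: loose aluminium plate 110 (x) x 60 (y) x 8 (z) mm, about 0.3 kg; origin at the centre of its underside, z up, x towards its bevelled nose (top of the last 10 mm slopes down to an edge 2.5 mm thick). On it an orange waisted grip, 8 to 42 mm above the underside, centred at x = -31 mm: a web 16 mm thick (y) and 28 mm long (x) between two end flanges 5 mm thick, 30 mm wide
- carrier_grip (a point): middle of the orange grip's web, 31 mm above the carrier's underside and 86 mm behind its nose: grip the web across its 16 mm thickness (along y), between the flanges; same axes as the carrier
- carrier_nose (a point): middle of the carrier's nose edge, 55 mm ahead of its origin along x, 4 mm above its underside; the carrier is home when this edge touches the depth stop
- fixture: fixed fixture; origin on the riser's top, z up, x = direction of sliding in. Steel base 110 mm wide, x = -104 to +105 mm, its top (the bed) 12 mm up, open from x = -104 to +25 mm. Guide rails 6 mm high narrow from about 72 mm apart at x = -13 to 63 mm at x = +10. Grey retaining block, x = +25 to +105 mm, roofs a channel 63 mm wide; its top is 38 mm up, two orange caps on it 54 mm
- pocket_mouth (a point): middle of the channel's mouth, on the bed (12 mm above the riser's top), 25 mm ahead of the fixture's origin, same axes. Inside, out of sight, a fixed rigid depth stop spans the channel: it is set differently each time, 28 to 62 mm beyond this mouth, and can only be found by feel
- clamp_toe (a joint): lift (m) of the sprung clamp toe, a round brass bar (radius 6 mm) across the channel, axis 12 mm inside the mouth. 0 = down, underside 5 mm above the bed. The nose lifts it to 0.003 between about 14 and 24 mm past the mouth, at a push of 12 to 20 N; from there on there is a steady sliding drag of about 8 to 14 N until the stop is met. The toe keeps the plate in place once let go
- glue_bottle: small white and yellow glue bottle, 35 x 35 x 98 mm, standing; origin at the centre of its underside; leave alone
- parts_bin: small open blue bin, 60 x 85 x 28 mm; origin at the centre of its underside; leave alone
- spectacles: black spectacle frame, 48 x 145 x 46 mm; origin at the centre of its underside; leave alone
- temple_parts: bundle of black and yellow temple shells, 49 x 29 x 16 mm; origin at the centre of its underside; leave alone

How it is judged (in metres and radians):
On the way, in this order (a step that is already met when the one before it is completed fails the run):
1. the carrier lies flat on the open bed, nose towards the clamp, not yet under the toe (x of carrier_nose in the frame of pocket_mouth between -0.09 and 0.002 m and z of carrier_nose in the frame of pocket_mouth below 0.0065 m and contact force between carrier and fixture above 0.5 N and horizontal distance between carrier and fixture below 0.13 m and angle between carrier's own z axis and vertical below 0.06 rad), for 0.1 s.
2. the carrier has been slid under the toe and its nose has met the depth stop (distance between carrier_nose and stop_face below 0.007 m and value of joint clamp_toe above 0.002 m), for 0.1 s.
At the end, for the whole second after the job is handed in: the carrier's nose is within 2 mm of the hidden depth stop, the clamp toe is lifted by the plate (over 2 mm), the plate lies flat on the bed (within 2 mm and 0.05 rad), in line with the fixture within 0.08 rad, released and at rest (all of step 2 and z of carrier_nose in the frame of pocket_mouth below 0.006 m and angle between carrier's own z axis and vertical below 0.05 rad and angle between the x axis of carrier and the x axis of fixture, either way round below 0.08 rad and linear speed of carrier below 0.01 m/s); the robot touches nothing.
It fails at once if the depth stop is forced (over 20 N) (contact force between carrier and stop_face above 20 N).
It fails at once if the fixture is hit or pressed roughly (over 45 N) (contact force between any of carrier, the fingers and fixture above 45 N).
It fails at once if a bystander was disturbed (moved over 20 mm) (distance of any of glue_bottle, parts_bin, spectacles, temple_parts from where it was at the start of the episode above 0.02 m).
It also fails if it takes over 45 s, if anything falls off the work surface, if the arm or the gripper's body presses on something with over 40 N, if the wrist force passes 120 N, or if a joint passes its speed limit or range.

ROBOT

A 7-joint arm with a two-finger parallel gripper is mounted at the origin on a cart in front of the work surface, level with it; the furniture and walls round the work are solid. World frame = base frame: x ahead of the robot, y to its left, z up, the work surface at z = 0. Lengths are in mm, angles in rad, forces in N, time in s.
With the tool pointing down it reaches from about 425 to 875 mm from the base axis. Payload 4.7 kg.
Tool frame: the origin (TCP) lies at the very end of the fingers, on their centre line; the grasp point (between the pads) lies 19 mm behind it (robot.grip_depth is the distance from the TCP to the grasp point, in mm); z points along the fingers, y is the direction in which the jaws open and shut (so a half turn about z gives the same grasp; the last joint's range is limited). The gripper opens to 87 mm and grips with 3 to 60 N. Pads are 19 mm wide; open, the fingers measure 117 mm over their backs; the gripper's body (75 mm by 190 mm) begins 51 mm behind the grasp point.
Start: joints at [1.218, 0.321, -0.07, 1.45, 0.023, 1.371, -0.057], TCP at [233.091, -606.79, 222.587] pointing down, gripper open.
Joint ranges: [-2.86, 2.86], [-0.3, 2.09], [-1.38, 1.24], [0.06, 2.45], [-1.56, 4.7], [0.09, 2.05], [-2.69, 2.69]. Speed limits (rad/s): [2.57, 2.57, 3.14, 3.14, 3.14, 3.14, 3.14].

INTERFACE

Orientations are given as [roll, pitch, yaw] about the fixed x, y, z axes, in that order (R = Rz(yaw) Ry(pitch) Rx(roll)).
In Python, from cell import robot gives the robot as it stands.
- The arm moves only by the tool apply_moves, never from a script. Its argument "plan" is a list of rows, each an object of numbers: "dx", "dy", "dz": the shift along the tool's x, y, z in cm; "ax", "ay", "az": the turn, a rotation vector about the tool's x, y, z in rad; "claw": the closure, from -1 (fully open) to 1 (shut), so that 0 is half open. A call has exactly 8 rows; each row shifts and turns the pose as measured when the row begins, along the tool's axes as they then stand; what a row does not reach is not made up. A row lasts 1/8 s, in which the tool goes at most 62.5 mm and 10.7 degrees, less where a joint would pass 70% of its speed; a pose out of reach is approached as far as the arm can. A call with a gripper value outside its range is refused whole. The fingers move at their own pace and stop on an object; "newtons" is the grip in N (left out, the last holds). Time passes only in rows, so rows that do not move let the fingers close, or fill a call up. It gives the time, the measured TCP pose, the force and the opening at its end, in the units of the state.
- robot.state(): the state, without advancing time (a new reading comes with each control period).
- robot.snapshot(name): name is "side" or "top" or "wrist"; returns (picture, depth): 400x640x3 uint8, red, green, blue; 400x640 float32, mm along the optical axis (not along the pixel's ray), 0 where there is no reading.
- robot.camera_params(name): a dict with "fx", "fy", "cx", "cy" (pixels), "cam_to_world" (4x4, takes a point from camera to world coordinates). Camera axes: x right, y up, looking along -z (the intrinsics and any distortion apply to the point x, -y, -z); pixel columns grow to the right and rows downward; lengths in mm; the calibration is good to about 2 mm. A picture is of the moment at which its call begins: read the wrist's pose just before it. camera_params takes no time and is no camera call; for the wrist camera it gives the pose at the moment of the call.
- robot.sign_off(): hands the job in, once; it reports no verdict.
Trained networks look in the newest picture that a camera, given by its name, has taken for a name from the list of things; names that differ only in an ending like _2 or _b are one class to them, and where a whole thing is asked for, a point or a joint stands for the part that bears it (a point fixed in the world has none). Each returns a list of dicts, best first, with "score" (0 to 1); they miss things now and then, are a little off and sometimes report something else, mostly with a low value. They report only what shows in the picture. A call takes as long as a camera call.
- robot.boxes_of(camera, label): "xyz" ([x, y, z] in mm, in world coordinates, good to about 4 mm: the middle of the surface that is visible of it).
- robot.trace(camera, label): "pixels" (400x640 bool, what is visible of it).
The state is a dict: "time": time; "q": joint angles; "dq": joint speeds; "joint_efforts": joint torques, N m; "tool_pos": TCP position; "tcp_rot": TCP orientation; "force": force on the tool from outside, world axes, zero at the start; "moment": the same for the moment, N m; "finger_gap": opening from 0.0 (shut) to 1.0 (fully open).
Only numpy, scipy, OpenCV 4.12 (cv2) and the standard library are available. Lean on these libraries where they do the work, as an engineer would, in place of code of your own. Each camera call takes 0.05 s, during which the arm holds its last target. There are 200 camera calls.

## Working session

There is one attempt and no reset: what is moved stays moved. The work goes in short steps, Python scripts to look and compute and a tool call to move; the robot and the scene stay as the last step left them, time stands still between calls to the robot, and variables do not carry over. Pictures are saved under pics/ and viewed, about 8 in all and at most 12, crops included, and the job is handed in when it is done.

Besides the shell and the picture viewer there is one more tool, called after ">>>" by a JSON object that holds its "fn" and its "kwargs", one argument or row to a line. apply_moves: Moves the arm, as the interface text tells. Its arguments: {"type":"object","properties":{"plan":{"type":"array"},"newtons":{"type":"number"}},"required":["plan"]}

```bash
mkdir -p pics; cat > h.py <<'E'
import numpy as np, cv2
from cell import robot
def cloud(name,d):
    p=robot.camera_params(name); h,w=d.shape
    u,v=np.meshgrid(np.arange(w),np.arange(h))
    x=(u-p['cx'])/p['fx']*d; y=(v-p['cy'])/p['fy']*d
    P=np.stack([x,-y,-d,np.ones_like(d)],-1)@np.array(p['cam_to_world']).T
    P=P[...,:3]; P[d<=0]=np.nan
    return P
def save(n,im): cv2.imwrite('pics/'+n+'.png',im[...,::-1])
E
python3 - <<'E'
from h import *
s=robot.state(); print(s)
for c in ['top','side']:
    im,d=robot.snapshot(c); save(c+'0',im); np.savez('/tmp/%s.npz'%c,im=im,d=d,P=cloud(c,d)); p=robot.camera_params(c); print({k:p[k] for k in p})
for l in ['carrier','carrier_grip','fixture','pocket_mouth','clamp_toe','carrier_nose','glue_bottle','parts_bin','spectacles','temple_parts']:
    print(l,[(round(r['score'],2),np.round(r['xyz'])) for r in robot.boxes_of('top',l)[:2]])
E
```

```text
{'time': 0.0, 'q': array([ 1.21812583,  0.32177742, -0.07012712,  1.45167622,  0.02260219,
        1.37078432, -0.0568914 ]), 'dq': array([ 8.61651405e-04,  8.09100128e-05, -8.86142748e-04,  1.01918566e-03,
       -1.11292495e-03,  1.30040845e-04,  7.06088070e-04]), 'joint_efforts': array([ 7.74663022e-05, -4.91279590e+01, -4.03926568e-01, -3.12524092e+01,
       -6.40098844e-02,  4.36964817e-02,  1.86325656e-04]), 'tool_pos': array([ 232.87183582, -606.26390714,  221.49082731]), 'tcp_rot': array([-3.13973718e+00,  8.72137658e-05,  3.66850439e-01]), 'force': array([-1.21631646, -0.41819861,  0.80716735]), 'moment': array([-0.03903596,  0.01110366, -0.04931606]), 'finger_gap': 0.9988866846989363}
{'fx': 503.2017315747791, 'fy': 503.2017315747791, 'cx': 325.9567297334448, 'cy': 204.48114571750543, 'cam_to_world': array([[-1.13562679e-02,  9.90357260e-01, -1.38070750e-01,
         4.05568542e+02],
       [-9.99725303e-01, -8.41396085e-03,  2.18751699e-02,
        -5.54987721e+01],
       [ 2.05025114e-02,  1.38281242e-01,  9.90180764e-01,
         1.27818881e+03],
       [ 0.00000000e+0
[... 457 characters left out ...]
00e+00,  0.00000000e+00,  0.00000000e+00,
         1.00000000e+00]])}
carrier [(0.79, array([ 549., -212.,  132.]))]
carrier_grip [(0.93, array([ 544., -210.,  132.])), (0.61, array([422., -73., 125.]))]
fixture [(0.57, array([553., 137., 136.]))]
pocket_mouth [(0.55, array([554., 133., 136.]))]
clamp_toe [(0.46, array([587., 140., 180.]))]
carrier_nose [(0.96, array([ 549., -212.,  131.]))]
glue_bottle [(0.72, array([ 687., -319.,  185.])), (0.65, array([640., -88., 140.]))]
parts_bin [(0.87, array([424., -78., 123.])), (0.34, array([ 548., -212.,  129.]))]
spectacles [(0.7, array([ 688., -194.,  147.]))]
temple_parts [(0.62, array([641., -87., 136.])), (0.31, array([ 551., -211.,  135.]))]
```

View pics/top0.png

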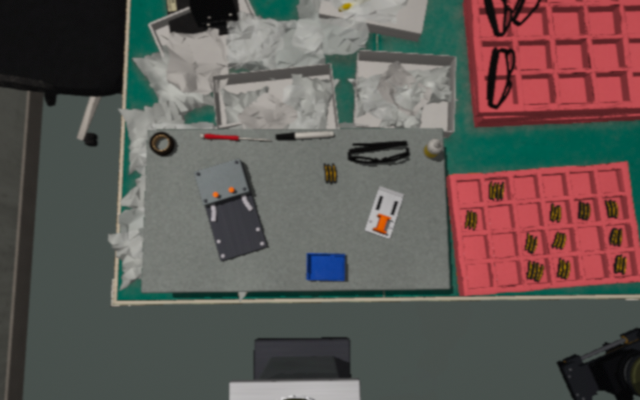

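View pics/side0.png

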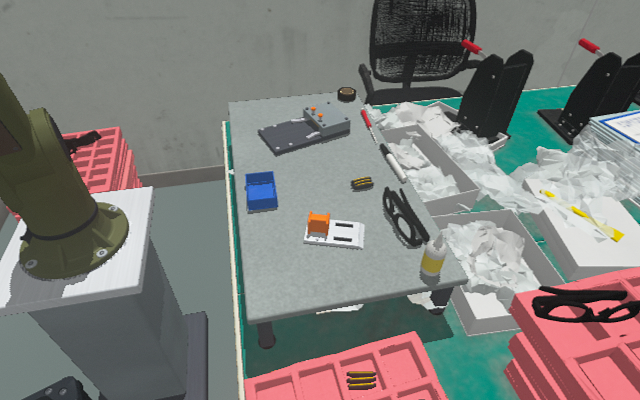

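Top view (image up = +x, left = +y): the carrier is white at (384,212), its orange grip at (382,224), nose up and slightly right. The fixture bed is at (237,230), its block at (222,182). The bystanders stand right of and above the carrier, with the bin at (327,267). Next I fit rectangles by height and colour.

```bash
python3 - <<'E'
from h import *
Z=np.load('/tmp/top.npz'); P=Z['P']; im=Z['im'].astype(int); z=P[...,2]
hsv=cv2.cvtColor(Z['im'],cv2.COLOR_RGB2HSV)
v,u=np.mgrid[:400,:640]
ris=(u>270)&(u<300)&(v>180)&(v<240); print('riser z',np.nanmedian(z[ris]))
def rect(n,m):
    Q=P[m]; xy=Q[:,:2].astype(np.float32); r=cv2.minAreaRect(xy)
    print(n,m.sum(),'mean',Q.mean(0).round(1),'rect c',np.round(r[0],1),'size',np.round(r[1],1),'ang',round(r[2],2),'z',np.nanpercentile(Q[:,2],[5,50,95]).round(1))
    print('   corners',cv2.boxPoints(r).round(1).tolist())
box=lambda a,b,c,d:(u>a)&(u<b)&(v>c)&(v<d)
car=box(355,415,178,248)
orange=(hsv[...,0]<20)&(hsv[...,1]>130)&(hsv[...,2]>80)
rect('plate',car&(z>129)&(z<137))
rect('plate+grip',car&(z>129))
rect('grip top',car&orange&(z>160))
rect('orange',car&orange)
fx=box(185,280,150,268)
rect('block',fx&(z>157)&(z<168)&~orange)
rect('base',fx&(z>132)&(z<150))
rect('fix all',fx&(z>131))
rect('caps',fx&(z>172))
for nm,m in [('white',car&(hsv[...,2]>150)&(hsv[...,1]<60))]: rect(nm,m)
# nets in side camera
for l in ['carrier','carrier_grip','fixture','pocket_mouth','carrier_nose']:
    print(l,[(round(r['score'],2),np.round(r['xyz'])) for r in robot.boxes_of('side',l)[:2]])
big=cv2.resize(Z['im'][140:270,180:430],None,fx=3.2,fy=3.2,interpolation=cv2.INTER_CUBIC); save('crop',big)
E
```

```text
riser z 124.76393051549849
plate 1043 mean [ 550.5 -215.8  132.8] rect c [ 545.2 -216.6] size [134.5 157.4] ang 87.79 z [129.4 132.8 136. ]
   corners [[464.0, -280.79998779296875], [621.2999877929688, -286.79998779296875], [626.5, -152.39999389648438], [469.1000061035156, -146.39999389648438]]
plate+grip 1268 mean [ 545.7 -213.6  137.5] rect c [ 545.2 -216.6] size [134.5 157.4] ang 87.79 z [129.5 133.5 166.7]
   corners [[464.0, -280.79998779296875], [621.2999877929688, -286.79998779296875], [626.5, -152.39999389648438], [469.1000061035156, -146.39999389648438]]
grip top 144 mean [ 517.3 -203.   166.5] rect c [ 517.5 -203. ] size [26.  37.5] ang 72.92 z [163.4 166.2 170. ]
   corners [[495.79998779296875, -209.89999389648438], [531.5999755859375, -220.89999389648438], [539.2999877929688, -196.10000610351562], [503.3999938964844, -185.0]]
orange 167 mean [nan nan nan] rect c [ 517.7 -203.4] size [25.9 37.5] ang 71.35 z [135.1 165.8 169.8]
   corners [[495.79998779296875, -209.6999969482422], [531.4000244140625, -221.6999969482422], [539.5999755859375, -197.1999969482422], [504.100006
[... 953 characters left out ...]
17578], [590.4000244140625, 123.69999694824219], [601.4000244140625, 127.5999984741211], [586.2000122070312, 170.60000610351562]]
white 737 mean [nan nan nan] rect c [ 547.1 -213.2] size [ 57.2 107.7] ang 68.68 z [129.3 133.  136.6]
   corners [[486.5, -220.1999969482422], [586.9000244140625, -259.3999938964844], [607.7000122070312, -206.10000610351562], [507.29998779296875, -167.0]]
carrier [(0.85, array([ 546., -218.,  134.])), (0.15, array([585., 146., 174.]))]
carrier_grip [(0.93, array([ 542., -214.,  138.]))]
fixture [(0.95, array([564., 121., 135.]))]
pocket_mouth [(0.91, array([570., 118., 139.]))]
carrier_nose [(0.88, array([ 544., -217.,  132.])), (0.25, array([421., -66., 130.]))]
```

View pics/crop.png

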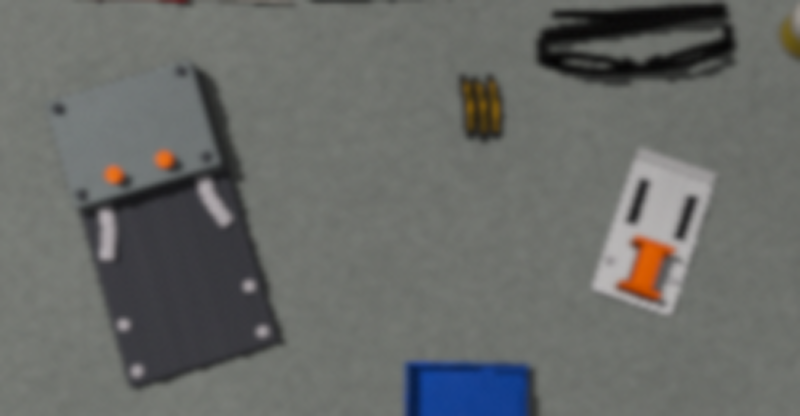

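The fixture yaw is about 17°, with the mouth near (578,144). The carrier yaw is about -20°, with the grip at (517,-203). The sizes agree with the given ones. I'll go above the grip first, then refine with the wrist camera.

```bash
cat >> h.py <<'E'
from scipy.spatial.transform import Rotation as R
def plan(xyz,yaw,n=8):
    s=robot.state(); p=np.array(s['tool_pos']); r=R.from_euler('xyz',s['tcp_rot'])
    t=R.from_euler('xyz',[np.pi,0,yaw]); rv=(r.inv()*t).as_rotvec()
    print('t',round(s['time'],2),'pos',p.round(1),'rot',np.round(s['tcp_rot'],3),'F',np.round(s['force'],1),'gap',round(s['finger_gap'],3))
    for i in range(n):
        ri=r*R.from_rotvec(rv*i/n)
        d=ri.inv().apply((np.array(xyz)-p)/n)/10
        print('d',d.round(2),'a',(rv/n).round(3))
E
python3 -c "
from h import *
plan([510,-200,290],-0.34,8)"
```

```text
t 0.85 pos [ 233.1 -606.8  222.6] rot [3.141 0.    0.367] F [ 0.5  1.4 -0.3] gap 0.999
d [ 5.05 -3.51 -0.84] a [ 0.    -0.     0.088]
d [ 4.73 -3.94 -0.84] a [ 0.    -0.     0.088]
d [ 4.36 -4.34 -0.84] a [ 0.    -0.     0.088]
d [ 3.96 -4.71 -0.84] a [ 0.    -0.     0.088]
d [ 3.53 -5.04 -0.84] a [ 0.    -0.     0.088]
d [ 3.07 -5.33 -0.84] a [ 0.    -0.     0.088]
d [ 2.59 -5.58 -0.84] a [ 0.    -0.     0.088]
d [ 2.09 -5.79 -0.84] a [ 0.    -0.     0.088]
```

>>> {"fn": "apply_moves", "kwargs": {
  "plan": [
    {"dx": 5.05,"dy": -3.5,"dz": -0.85,"az": 0.088},
    {"dx": 4.7,"dy": -3.95,"dz": -0.85,"az": 0.088},
    {"dx": 4.35,"dy": -4.35,"dz": -0.85,"az": 0.088},
    {"dx": 3.95,"dy": -4.7,"dz": -0.85,"az": 0.088},
    {"dx": 3.55,"dy": -5.05,"dz": -0.85,"az": 0.088},
    {"dx": 3.05,"dy": -5.35,"dz": -0.85,"az": 0.088},
    {"dx": 2.6,"dy": -5.6,"dz": -0.85,"az": 0.088},
    {"dx": 2.1,"dy": -5.8,"dz": -0.85,"az": 0.088}
  ]
}}

```text
schema error: expected keys dx, dy, dz, ax, ay, az, claw
```

```bash
python3 - <<'E'
from h import *
plan([517,-203,260],-0.34,3)
im,d=robot.snapshot('wrist'); save('w0',im); P=cloud('wrist',d); np.savez('/tmp/w0.npz',im=im,P=P)
z=P[...,2]; hsv=cv2.cvtColor(im,cv2.COLOR_RGB2HSV)
for l in ['carrier','carrier_grip']: print(l,[(round(r['score'],2),np.round(r['xyz'])) for r in robot.boxes_of('wrist',l)[:2]])
t=robot.trace('wrist','carrier')[0]['pixels']
for n,m in [('plate',t&(z>130)&(z<136)),('grip',t&(z>163)&(z<170)),('all',t&(z>129))]:
    Q=P[m]; r=cv2.minAreaRect(Q[:,:2].astype(np.float32)); print(n,m.sum(),Q.mean(0).round(1),np.round(r[0],1),np.round(r[1],1),round(r[2],2),cv2.boxPoints(r).round(1).tolist())
E
```

```text
t 0.85 pos [ 233.1 -606.8  222.6] rot [3.141 0.    0.367] F [ 0.5  1.4 -0.3] gap 0.999
d [13.66 -9.17 -1.25] a [ 0.    -0.     0.236]
d [ 11.14 -12.11  -1.25] a [ 0.    -0.     0.236]
d [  8.01 -14.37  -1.25] a [ 0.    -0.     0.236]
carrier []
carrier_grip []Traceback (most recent call last):
  File "<stdin>", line 6, in <module>
IndexError: list index out of range
```

View pics/w0.png

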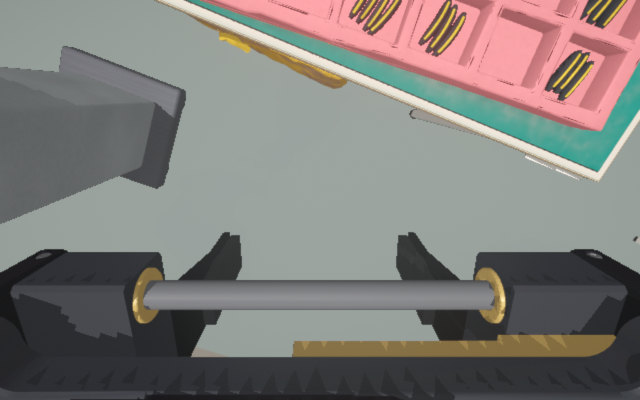

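The move was refused because every key is required. The wrist picture shows only the table edge and the fingers at (225,265) and (415,265). I'll send the move again in full.

>>> {"fn": "apply_moves", "kwargs": {
  "plan": [
    {"dx": 5.05,"dy": -3.5,"dz": -0.85,"ax": 0,"ay": 0,"az": 0.088,"claw": -1},
    {"dx": 4.7,"dy": -3.95,"dz": -0.85,"ax": 0,"ay": 0,"az": 0.088,"claw": -1},
    {"dx": 4.35,"dy": -4.35,"dz": -0.85,"ax": 0,"ay": 0,"az": 0.088,"claw": -1},
    {"dx": 3.95,"dy": -4.7,"dz": -0.85,"ax": 0,"ay": 0,"az": 0.088,"claw": -1},
    {"dx": 3.55,"dy": -5.05,"dz": -0.85,"ax": 0,"ay": 0,"az": 0.088,"claw": -1},
    {"dx": 3.05,"dy": -5.35,"dz": -0.85,"ax": 0,"ay": 0,"az": 0.088,"claw": -1},
    {"dx": 2.6,"dy": -5.6,"dz": -0.85,"ax": 0,"ay": 0,"az": 0.088,"claw": -1},
    {"dx": 2.1,"dy": -5.8,"dz": -0.85,"ax": 0,"ay": 0,"az": 0.088,"claw": -1}
  ]
}}

```text
time: 2.05
tool_pos: [513.7, -203.5, 290.3]
tcp_rot: [3.138, -0.002, -0.373]
force: [1.6, -0.8, -0.6]
finger_gap: 1.002
```

```bash
cat > w.py <<'E'
from h import *
import sys
plan([517,-203,260],-0.34,3)
im,d=robot.snapshot('wrist'); save(sys.argv[1],im); P=cloud('wrist',d); np.savez('/tmp/w.npz',im=im,P=P)
z=P[...,2]
for l in ['carrier','carrier_grip']: print(l,[(round(r['score'],2),np.round(r['xyz'])) for r in robot.boxes_of('wrist',l)[:2]])
t=robot.trace('wrist','carrier')
if t:
  t=t[0]['pixels']
  for n,m in [('plate',t&(z>130)&(z<136)),('grip',t&(z>163)&(z<170)),('all',t&(z>129))]:
    if m.sum()<10: continue
    Q=P[m]; r=cv2.minAreaRect(Q[:,:2].astype(np.float32)); print(n,m.sum(),Q.mean(0).round(1),np.round(r[0],1),np.round(r[1],1),round(r[2],2),cv2.boxPoints(r).round(1).tolist())
E
python3 w.py w1
```

```text
t 2.05 pos [ 513.7 -203.5  290.3] rot [ 3.138e+00 -2.000e-03 -3.730e-01] F [ 1.6 -0.8 -0.6] gap 1.002
d [ 0.09 -0.06  1.01] a [ 0.001 -0.001 -0.011]
d [ 0.09 -0.06  1.01] a [ 0.001 -0.001 -0.011]
d [ 0.1  -0.05  1.01] a [ 0.001 -0.001 -0.011]
carrier [(0.56, array([ 551., -211.,  131.]))]
carrier_grip [(0.76, array([ 546., -215.,  133.]))]
plate 5505 [ 561.6 -203.7  133.9] [ 554.5 -201.2] [ 60.  109.6] 71.08 [[492.8999938964844, -211.8000030517578], [596.5, -247.3000030517578], [616.0, -190.60000610351562], [512.4000244140625, -155.0]]
grip 866 [ 526.3 -191.6  167.5] [ 525.3 -191.2] [29.3 38.5] 71.34 [[502.3999938964844, -198.89999389648438], [538.9000244140625, -211.1999969482422], [548.2999877929688, -183.5], [511.79998779296875, -171.10000610351562]]
all 6793 [ 556.7 -202.   138.8] [ 554.7 -201.3] [ 60.  110.1] 71.08 [[492.8999938964844, -211.8000030517578], [597.0, -247.5], [616.5, -190.6999969482422], [512.4000244140625, -155.0]]
```

```bash
python3 w.py w2
```

```text
t 2.25 pos [ 513.6 -203.7  289.9] rot [ 3.139e+00 -2.000e-03 -3.660e-01] F [-0.7 -0.5  0.5] gap 1.0
d [ 0.1  -0.07  1.  ] a [ 0.001 -0.001 -0.009]
d [ 0.1  -0.07  1.  ] a [ 0.001 -0.001 -0.009]
d [ 0.1  -0.06  1.  ] a [ 0.001 -0.001 -0.009]
carrier [(0.72, array([ 552., -210.,  133.])), (0.46, array([ 667., -168.,  150.]))]
carrier_grip [(0.91, array([ 550., -215.,  131.]))]
plate 5362 [ 552.  -216.9  132.3] [ 545.6 -214.3] [ 59.8 108. ] 70.26 [[484.70001220703125, -224.1999969482422], [586.2999877929688, -260.70001220703125], [606.5, -204.3000030517578], [504.8999938964844, -167.89999389648438]]
grip 850 [ 518.8 -204.7  165.9] [ 517.9 -204.4] [29.1 38.2] 71.14 [[495.1000061035156, -212.0], [531.2000122070312, -224.39999389648438], [540.7000122070312, -196.8000030517578], [504.5, -184.5]]
all 6622 [ 547.3 -215.2  137.3] [ 546.1 -214.3] [ 60.  108.9] 70.19 [[484.70001220703125, -224.10000610351562], [587.0999755859375, -261.0], [607.5, -204.60000610351562], [505.1000061035156, -167.6999969482422]]
```

View pics/w2.png

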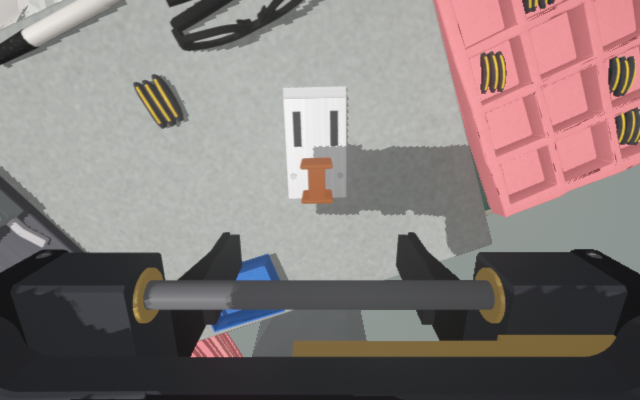

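Settled now: the wrist view shows the carrier at (316,145), its grip at (317,180) and the bin clear of it. The carrier's grip is at (517.5,-204) and its yaw about -0.342, in agreement with the top camera. I go down to TCP z = 138.

```bash
python3 -c "
from h import *
plan([517.5,-204,138],-0.342,6)"
```

```text
t 2.45 pos [ 511.9 -206.9  289.4] rot [ 3.138 -0.    -0.373] F [0.5 0.5 0.1] gap 0.997
d [ 0.07 -0.09  2.52] a [ 0.001 -0.    -0.005]
d [ 0.07 -0.09  2.52] a [ 0.001 -0.    -0.005]
d [ 0.07 -0.08  2.52] a [ 0.001 -0.    -0.005]
d [ 0.07 -0.08  2.52] a [ 0.001 -0.    -0.005]
d [ 0.07 -0.08  2.52] a [ 0.001 -0.    -0.005]
d [ 0.07 -0.08  2.52] a [ 0.001 -0.    -0.005]
```

>>> {"fn": "apply_moves", "kwargs": {
  "plan": [
    {"dx": 0.1,"dy": -0.05,"dz": 2.5,"ax": 0,"ay": 0,"az": -0.006,"claw": 0},
    {"dx": 0.1,"dy": -0.05,"dz": 2.5,"ax": 0,"ay": 0,"az": -0.006,"claw": 0},
    {"dx": 0.1,"dy": -0.05,"dz": 2.5,"ax": 0,"ay": 0,"az": -0.006,"claw": 0},
    {"dx": 0.05,"dy": -0.05,"dz": 2.5,"ax": 0,"ay": 0,"az": -0.006,"claw": 0},
    {"dx": 0,"dy": 0,"dz": 1.0,"ax": 0,"ay": 0,"az": 0,"claw": 0},
    {"dx": 0,"dy": 0,"dz": 0,"ax": 0,"ay": 0,"az": 0,"claw": 0},
    {"dx": 0,"dy": 0,"dz": 0,"ax": 0,"ay": 0,"az": 0,"claw": 0},
    {"dx": 0,"dy": 0,"dz": 0,"ax": 0,"ay": 0,"az": 0,"claw": 0}
  ]
}}

```text
time: 3.45
tool_pos: [512.9, -216.4, 178.6]
tcp_rot: [3.136, -0.004, -0.364]
force: [0.4, 0.2, -0.2]
finger_gap: 0.505
```

```bash
python3 -c "
from h import *
plan([517.5,-204,138],-0.342,4)
P=[]
for i in range(3):
    robot.snapshot('side'); s=robot.state(); print(s['tool_pos'].round(1),s['tcp_rot'].round(3))
"
```

```text
t 3.45 pos [ 512.9 -216.4  178.6] rot [ 3.136 -0.004 -0.364] F [ 0.4  0.2 -0.2] gap 0.505
d [-0.01 -0.34  1.01] a [ 0.001 -0.001 -0.006]
d [-0.   -0.34  1.01] a [ 0.001 -0.001 -0.006]
d [-0.   -0.33  1.01] a [ 0.001 -0.001 -0.006]
d [ 0.   -0.33  1.01] a [ 0.001 -0.001 -0.006]
[ 513.  -216.4  178.6] [ 3.136 -0.005 -0.364]
[ 512.9 -216.3  178.5] [ 3.136 -0.004 -0.364]
[ 512.8 -216.2  178.3] [ 3.136 -0.004 -0.364]
```

>>> {"fn": "apply_moves", "kwargs": {
  "plan": [
    {"dx": 0,"dy": -0.65,"dz": 0,"ax": 0.002,"ay": -0.002,"az": -0.01,"claw": 0},
    {"dx": 0,"dy": -0.65,"dz": 0,"ax": 0.002,"ay": -0.002,"az": -0.01,"claw": 0},
    {"dx": 0,"dy": 0,"dz": 0,"ax": 0,"ay": 0,"az": 0,"claw": 0},
    {"dx": 0,"dy": 0,"dz": 0,"ax": 0,"ay": 0,"az": 0,"claw": 0},
    {"dx": 0,"dy": 0,"dz": 0,"ax": 0,"ay": 0,"az": 0,"claw": 0},
    {"dx": 0,"dy": 0,"dz": 0,"ax": 0,"ay": 0,"az": 0,"claw": 0},
    {"dx": 0,"dy": 0,"dz": 0,"ax": 0,"ay": 0,"az": 0,"claw": 0},
    {"dx": 0,"dy": 0,"dz": 0,"ax": 0,"ay": 0,"az": 0,"claw": 0}
  ]
}}

```text
time: 4.6
tool_pos: [517.9, -202.9, 178.5]
tcp_rot: [3.14, 0.0, -0.342]
force: [0.5, 0.4, 0.1]
finger_gap: 0.5
```

```bash
python3 -c "
from h import *
plan([517.5,-204,138],-0.342,4)
"
```

```text
t 4.6 pos [ 517.9 -202.9  178.5] rot [ 3.14   0.    -0.342] F [0.5 0.4 0.1] gap 0.5
d [-0.    0.03  1.01] a [0. 0. 0.]
d [-0.    0.03  1.01] a [0. 0. 0.]
d [-0.    0.03  1.01] a [0. 0. 0.]
d [-0.    0.03  1.01] a [0. 0. 0.]
```

>>> {"fn": "apply_moves", "kwargs": {
  "plan": [
    {"dx": 0,"dy": 0.05,"dz": 0.8,"ax": 0,"ay": 0,"az": 0,"claw": 0},
    {"dx": 0,"dy": 0.05,"dz": 0.8,"ax": 0,"ay": 0,"az": 0,"claw": 0},
    {"dx": 0,"dy": 0,"dz": 0.8,"ax": 0,"ay": 0,"az": 0,"claw": 0},
    {"dx": 0,"dy": 0,"dz": 0.8,"ax": 0,"ay": 0,"az": 0,"claw": 0},
    {"dx": 0,"dy": 0,"dz": 0.4,"ax": 0,"ay": 0,"az": 0,"claw": 0},
    {"dx": 0,"dy": 0,"dz": 0,"ax": 0,"ay": 0,"az": 0,"claw": 0},
    {"dx": 0,"dy": 0,"dz": 0,"ax": 0,"ay": 0,"az": 0,"claw": 0},
    {"dx": 0,"dy": 0,"dz": 0,"ax": 0,"ay": 0,"az": 0,"claw": 0}
  ]
}}

```text
time: 5.6
tool_pos: [517.2, -203.8, 139.4]
tcp_rot: [3.141, 0.001, -0.342]
force: [1.0, 0.0, -0.3]
finger_gap: 0.496
```

```bash
python3 -c "
from h import *
plan([517.5,-204,138],-0.342,1)
"
```

```text
t 5.6 pos [ 517.2 -203.8  139.4] rot [ 3.141e+00  1.000e-03 -3.420e-01] F [ 1.   0.  -0.3] gap 0.496
d [0.03 0.01 0.14] a [0.001 0.001 0.   ]
```

>>> {"fn": "apply_moves", "kwargs": {
  "plan": [
    {"dx": 0,"dy": 0,"dz": 0.1,"ax": 0,"ay": 0,"az": 0,"claw": 1},
    {"dx": 0,"dy": 0,"dz": 0,"ax": 0,"ay": 0,"az": 0,"claw": 1},
    {"dx": 0,"dy": 0,"dz": 0,"ax": 0,"ay": 0,"az": 0,"claw": 1},
    {"dx": 0,"dy": 0,"dz": 0,"ax": 0,"ay": 0,"az": 0,"claw": 1},
    {"dx": 0,"dy": 0,"dz": 0,"ax": 0,"ay": 0,"az": 0,"claw": 1},
    {"dx": 0,"dy": 0,"dz": 0,"ax": 0,"ay": 0,"az": 0,"claw": 1},
    {"dx": 0,"dy": 0,"dz": 0,"ax": 0,"ay": 0,"az": 0,"claw": 1},
    {"dx": 0,"dy": 0,"dz": 0,"ax": 0,"ay": 0,"az": 0,"claw": 1}
  ],
  "newtons": 40
}}

```text
time: 6.6
tool_pos: [517.6, -203.8, 138.9]
tcp_rot: [3.141, 0.0, -0.342]
force: [0.5, -0.2, -0.4]
finger_gap: 0.181
```

>>> {"fn": "apply_moves", "kwargs": {
  "plan": [
    {"dx": 0,"dy": 0,"dz": -0.8,"ax": 0,"ay": 0,"az": 0,"claw": 1},
    {"dx": 0,"dy": 0,"dz": -1.5,"ax": 0,"ay": 0,"az": 0,"claw": 1},
    {"dx": 0,"dy": 0,"dz": -2,"ax": 0,"ay": 0,"az": 0,"claw": 1},
    {"dx": 0,"dy": 0,"dz": -2,"ax": 0,"ay": 0,"az": 0,"claw": 1},
    {"dx": 0,"dy": 0,"dz": -1.5,"ax": 0,"ay": 0,"az": 0,"claw": 1},
    {"dx": 0,"dy": 0,"dz": 0,"ax": 0,"ay": 0,"az": 0,"claw": 1},
    {"dx": 0,"dy": 0,"dz": 0,"ax": 0,"ay": 0,"az": 0,"claw": 1},
    {"dx": 0,"dy": 0,"dz": 0,"ax": 0,"ay": 0,"az": 0,"claw": 1}
  ]
}}

```text
time: 7.6
tool_pos: [515.8, -203.3, 219.8]
tcp_rot: [3.141, 0.004, -0.342]
force: [0.7, -0.2, -3.4]
finger_gap: 0.184
```

```bash
cat > fx.py <<'E'
from h import *
# where carrier sits in hand, wrist view
im,d=robot.snapshot('wrist'); save('w3',im); P=cloud('wrist',d); s=robot.state()
z=P[...,2]; T=s['tool_pos']; print(T.round(1),s['tcp_rot'].round(3),s['finger_gap'])
hsv=cv2.cvtColor(im,cv2.COLOR_RGB2HSV)
m=(hsv[...,1]<60)&(abs(z-(T[2]-4))<10)
Q=P[m]; k=np.hypot(*(Q[:,:2]-T[:2]).T)<120; Q=Q[k]
r=cv2.minAreaRect(Q[:,:2].astype(np.float32)); print('plate',len(Q),np.round(r[0],1),np.round(r[1],1),r[2],cv2.boxPoints(r).round(1).tolist(),np.percentile(Q[:,2],[5,50,95]).round(1))
A=np.c_[Q[:,:2],np.ones(len(Q))]; print('tilt',np.linalg.lstsq(A,Q[:,2],rcond=None)[0][:2].round(4))
E
python3 fx.py
```

```text
[ 515.7 -203.3  219.6] [ 3.141  0.005 -0.342] 0.18086367996491554
plate 16083 [ 552.9 -215.2] [60.3 95.3] 70.59762573242188 [[498.0, -227.8000030517578], [587.9000244140625, -259.5], [607.9000244140625, -202.60000610351562], [518.0, -170.89999389648438]] [209.3 213.1 214.3]
tilt [-0.0301  0.0094]
```

The web is gripped at 15.7 mm and the plate is in line with the tool, its nose about 86.5 mm ahead of the TCP. I move to hover over the open bed.

```bash
python3 -c "
from h import *
plan([452,106,225],0.298,8)"
```

```text
t 7.65 pos [ 515.7 -203.3  219.6] rot [ 3.141  0.005 -0.342] F [ 0.3 -0.3 -3.4] gap 0.181
d [-2.05 -3.38 -0.06] a [-0.     0.001 -0.08 ]
d [-1.77 -3.53 -0.06] a [-0.     0.001 -0.08 ]
d [-1.48 -3.66 -0.06] a [-0.     0.001 -0.08 ]
d [-1.19 -3.77 -0.06] a [-0.     0.001 -0.08 ]
d [-0.88 -3.85 -0.07] a [-0.     0.001 -0.08 ]
d [-0.57 -3.91 -0.07] a [-0.     0.001 -0.08 ]
d [-0.26 -3.94 -0.07] a [-0.     0.001 -0.08 ]
d [ 0.06 -3.95 -0.07] a [-0.     0.001 -0.08 ]
```

>>> {"fn": "apply_moves", "kwargs": {
  "plan": [
    {"dx": -2.05,"dy": -3.4,"dz": -0.1,"ax": 0,"ay": 0,"az": -0.08,"claw": 1},
    {"dx": -1.75,"dy": -3.55,"dz": -0.1,"ax": 0,"ay": 0,"az": -0.08,"claw": 1},
    {"dx": -1.5,"dy": -3.65,"dz": -0.1,"ax": 0,"ay": 0,"az": -0.08,"claw": 1},
    {"dx": -1.2,"dy": -3.75,"dz": -0.1,"ax": 0,"ay": 0,"az": -0.08,"claw": 1},
    {"dx": -0.9,"dy": -3.85,"dz": -0.1,"ax": 0,"ay": 0,"az": -0.08,"claw": 1},
    {"dx": -0.55,"dy": -3.9,"dz": -0.1,"ax": 0,"ay": 0,"az": -0.08,"claw": 1},
    {"dx": -0.25,"dy": -3.95,"dz": -0.1,"ax": 0,"ay": 0,"az": -0.08,"claw": 1},
    {"dx": 0.05,"dy": -3.95,"dz": -0.1,"ax": 0,"ay": 0,"az": -0.08,"claw": 1}
  ]
}}

```text
time: 8.65
tool_pos: [443.9, 117.9, 226.4]
tcp_rot: [-3.139, 0.006, 0.326]
force: [0.3, -0.3, -3.0]
finger_gap: 0.18
```

>>> {"fn": "apply_moves", "kwargs": {
  "plan": [
    {"dx": 0,"dy": 0,"dz": 0,"ax": 0,"ay": 0,"az": 0,"claw": 1},
    {"dx": 0,"dy": 0,"dz": 0,"ax": 0,"ay": 0,"az": 0,"claw": 1},
    {"dx": 0,"dy": 0,"dz": 0,"ax": 0,"ay": 0,"az": 0,"claw": 1},
    {"dx": 0,"dy": 0,"dz": 0,"ax": 0,"ay": 0,"az": 0,"claw": 1},
    {"dx": 0,"dy": 0,"dz": 0,"ax": 0,"ay": 0,"az": 0,"claw": 1},
    {"dx": 0,"dy": 0,"dz": 0,"ax": 0,"ay": 0,"az": 0,"claw": 1},
    {"dx": 0,"dy": 0,"dz": 0,"ax": 0,"ay": 0,"az": 0,"claw": 1},
    {"dx": 0,"dy": 0,"dz": 0,"ax": 0,"ay": 0,"az": 0,"claw": 1}
  ]
}}

```text
time: 9.65
tool_pos: [442.3, 120.7, 226.5]
tcp_rot: [-3.14, 0.006, 0.332]
force: [-0.4, 0.2, -2.3]
finger_gap: 0.182
```

```bash
python3 - <<'E'
from h import *
plan([452,106,225],0.298,2)
im,d=robot.snapshot('wrist'); save('w4',im); P=cloud('wrist',d); np.savez('/tmp/w4.npz',im=im,P=P); z=P[...,2]
hsv=cv2.cvtColor(im,cv2.COLOR_RGB2HSV)
near=(np.abs(P[...,0]-616)<75)&(np.abs(P[...,1]-156)<85)
m=near&(z>158)&(z<167)
m=cv2.morphologyEx(m.astype(np.uint8),cv2.MORPH_OPEN,np.ones((3,3)))>0
Q=P[m]; r=cv2.minAreaRect(Q[:,:2].astype(np.float32)); print('block',len(Q),np.round(r[0],1),np.round(r[1],1),r[2],cv2.boxPoints(r).round(1).tolist(),np.median(Q[:,2]))
T=robot.state()['tool_pos']
m=(hsv[...,1]<60)&(abs(z-(T[2]-6))<7)&(np.hypot(P[...,0]-T[0],P[...,1]-T[1])<130)&(hsv[...,2]>120)
Q=P[m]; r=cv2.minAreaRect(Q[:,:2].astype(np.float32)); print('plate',len(Q),np.round(r[0],1),np.round(r[1],1),r[2],cv2.boxPoints(r).round(1).tolist(),np.median(Q[:,2]))
E
```

```text
t 9.65 pos [442.3 120.7 226.5] rot [-3.14   0.006  0.332] F [-0.4  0.2 -2.3] gap 0.182
d [0.22 0.85 0.07] a [-0.001  0.003  0.017]
d [0.23 0.85 0.07] a [-0.001  0.003  0.017]
block 955 [579.1 145.8] [  4.1 105.4] 18.329364776611328 [[560.5, 195.1999969482422], [593.7000122070312, 95.19999694824219], [597.5999755859375, 96.5], [564.5, 196.5]] 161.80122795458198
plate 14284 [479.8 134.5] [94.8 60.3] 19.43118667602539 [[425.1000061035156, 147.10000610351562], [445.1000061035156, 90.30000305175781], [534.5, 121.80000305175781], [514.5, 178.60000610351562]] 219.77016827664812
```

View pics/w4.png

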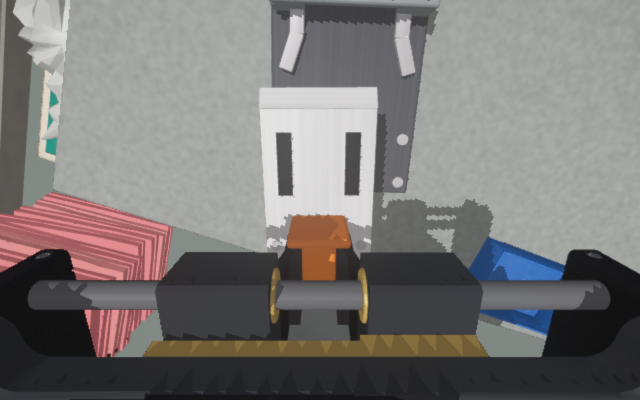

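The wrist view shows the plate (260–378, 90–250) left of the bed, the rails at (292,40) and (403,45), and the block edge along the top. The mouth comes out near (577.2,144.7), yaw about 0.305. I correct sideways, and check the plate's droop without the bevel.

```bash
python3 - <<'E'
from h import *
Z=np.load('/tmp/w4.npz'); P=Z['P']; z=P[...,2]
v,u=np.mgrid[:400,:640]
def fit(m):
    Q=P[m]; Q=Q[~np.isnan(Q[:,0])]
    for _ in range(3):
        A=np.c_[Q[:,:2]-Q[:,:2].mean(0),np.ones(len(Q))]; c=np.linalg.lstsq(A,Q[:,2],rcond=None)[0]; e=Q[:,2]-A@c; Q=Q[abs(e)<3]
    y=.33; print(len(Q),'slope along',round(c[0]*np.cos(y)+c[1]*np.sin(y),4),'across',round(-c[0]*np.sin(y)+c[1]*np.cos(y),4),'z',c[2].round(1))
fit((u>270)&(u<370)&(v>115)&(v<205))   # plate
fit((u>300)&(u<385)&(v>20)&(v<80))  # bed
fit((u>430)&(u<600)&(v>20)&(v<180)) # riser
plan([452,104.5,200],0.303,8)
E
```

```text
8761 slope along -0.0084 across 0.0017 z 220.0
4873 slope along -0.0 across -0.0019 z 136.6
26788 slope along -0.0001 across -0.0014 z 124.9
t 9.7 pos [442.3 120.7 226.5] rot [-3.14   0.006  0.332] F [-0.6  0.3 -2.5] gap 0.181
d [0.05 0.23 0.33] a [-0.     0.001  0.004]
d [0.05 0.23 0.33] a [-0.     0.001  0.004]
d [0.05 0.23 0.33] a [-0.     0.001  0.004]
d [0.05 0.23 0.33] a [-0.     0.001  0.004]
d [0.05 0.23 0.33] a [-0.     0.001  0.004]
d [0.05 0.23 0.33] a [-0.     0.001  0.004]
d [0.05 0.23 0.33] a [-0.     0.001  0.004]
d [0.05 0.23 0.33] a [-0.     0.001  0.004]
```

>>> {"fn": "apply_moves", "kwargs": {
  "plan": [
    {"dx": 0.1,"dy": 0.6,"dz": 0.6,"ax": 0,"ay": 0.002,"az": 0.01,"claw": 1},
    {"dx": 0.1,"dy": 0.6,"dz": 0.6,"ax": 0,"ay": 0.002,"az": 0.01,"claw": 1},
    {"dx": 0.1,"dy": 0.6,"dz": 0.6,"ax": 0,"ay": 0.002,"az": 0.009,"claw": 1},
    {"dx": 0,"dy": 0,"dz": 0.6,"ax": 0,"ay": 0,"az": 0,"claw": 1},
    {"dx": 0,"dy": 0,"dz": 0.6,"ax": 0,"ay": 0,"az": 0,"claw": 1},
    {"dx": 0,"dy": 0,"dz": 0,"ax": 0,"ay": 0,"az": 0,"claw": 1},
    {"dx": 0,"dy": 0,"dz": 0,"ax": 0,"ay": 0,"az": 0,"claw": 1},
    {"dx": 0,"dy": 0,"dz": 0,"ax": 0,"ay": 0,"az": 0,"claw": 1}
  ]
}}

```text
time: 10.7
tool_pos: [451.1, 103.4, 193.8]
tcp_rot: [-3.139, 0.001, 0.301]
force: [-0.4, -0.0, -3.1]
finger_gap: 0.182
```

```bash
python3 -c "
from h import *
plan([452,104.5,156],0.303,4)"
```

```text
t 10.7 pos [451.1 103.4 193.8] rot [-3.139e+00  1.000e-03  3.010e-01] F [-0.4 -0.  -3.1] gap 0.182
d [ 0.03 -0.02  0.95] a [-0.001  0.    -0.   ]
d [ 0.03 -0.02  0.95] a [-0.001  0.    -0.   ]
d [ 0.03 -0.02  0.95] a [-0.001  0.    -0.   ]
d [ 0.03 -0.02  0.95] a [-0.001  0.    -0.   ]
```

>>> {"fn": "apply_moves", "kwargs": {
  "plan": [
    {"dx": 0.05,"dy": -0.05,"dz": 0.8,"ax": -0.001,"ay": 0,"az": 0,"claw": 1},
    {"dx": 0.05,"dy": 0,"dz": 0.8,"ax": 0,"ay": 0,"az": 0,"claw": 1},
    {"dx": 0,"dy": 0,"dz": 0.8,"ax": 0,"ay": 0,"az": 0,"claw": 1},
    {"dx": 0,"dy": 0,"dz": 0.6,"ax": 0,"ay": 0,"az": 0,"claw": 1},
    {"dx": 0,"dy": 0,"dz": 0.3,"ax": 0,"ay": 0,"az": 0,"claw": 1},
    {"dx": 0,"dy": 0,"dz": 0.2,"ax": 0,"ay": 0,"az": 0,"claw": 1},
    {"dx": 0,"dy": 0,"dz": 0,"ax": 0,"ay": 0,"az": 0,"claw": 1},
    {"dx": 0,"dy": 0,"dz": 0,"ax": 0,"ay": 0,"az": 0,"claw": 1}
  ]
}}

```text
time: 11.7
tool_pos: [451.9, 104.3, 156.4]
tcp_rot: [-3.14, 0.001, 0.301]
force: [0.3, -0.3, -2.6]
finger_gap: 0.174
```

```bash
python3 - <<'E'
from h import *
plan([452,104.5,151],0.303,4)
im,d=robot.snapshot('wrist'); P=cloud('wrist',d); z=P[...,2]
hsv=cv2.cvtColor(im,cv2.COLOR_RGB2HSV); T=robot.state()['tool_pos']
v,u=np.mgrid[:400,:640]
b=P[(u>310)&(u<370)&(v>20)&(v<70)]; print('bed',np.nanmedian(b[:,2]),'plate top',np.nanmedian(z[(u>280)&(u<360)&(v>120)&(v<200)]))
m=(z>159)&(z<166)&(np.hypot(P[...,0]-616,P[...,1]-156)<75)&(v<40)
if m.sum()>20:
    Q=P[m]; r=cv2.minAreaRect(Q[:,:2].astype(np.float32)); print('block',len(Q),cv2.boxPoints(r).round(1).tolist(),np.round(r[1],1))
save('w5',im[:260])
E
```

```text
t 11.7 pos [451.9 104.3 156.4] rot [-3.14e+00  1.00e-03  3.01e-01] F [ 0.3 -0.3 -2.6] gap 0.174
d [ 0.   -0.    0.13] a [-0.  0. -0.]
d [ 0.   -0.    0.13] a [-0.  0. -0.]
d [ 0.   -0.    0.13] a [-0.  0. -0.]
d [ 0.   -0.    0.13] a [-0.  0. -0.]
bed 136.6115243253607 plate top 150.2538999682251
```

View pics/w5.png

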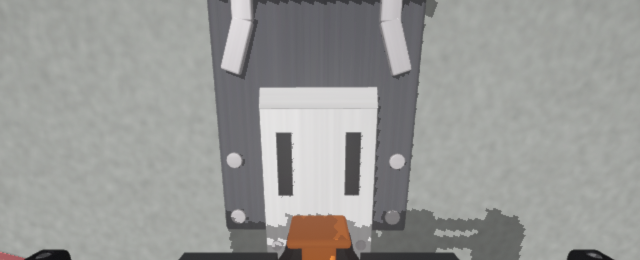

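The plate is square and centred between the rails (plate middle column 319, rail middle about 317), about 5 mm above the bed. I lower it gently.

>>> {"fn": "apply_moves", "kwargs": {
  "plan": [
    {"dx": 0,"dy": 0,"dz": 0.12,"ax": 0,"ay": 0,"az": 0,"claw": 1},
    {"dx": 0,"dy": 0,"dz": 0.12,"ax": 0,"ay": 0,"az": 0,"claw": 1},
    {"dx": 0,"dy": 0,"dz": 0.1,"ax": 0,"ay": 0,"az": 0,"claw": 1},
    {"dx": 0,"dy": 0,"dz": 0.08,"ax": 0,"ay": 0,"az": 0,"claw": 1},
    {"dx": 0,"dy": 0,"dz": 0.05,"ax": 0,"ay": 0,"az": 0,"claw": 1},
    {"dx": 0,"dy": 0,"dz": 0.05,"ax": 0,"ay": 0,"az": 0,"claw": 1},
    {"dx": 0,"dy": 0,"dz": 0,"ax": 0,"ay": 0,"az": 0,"claw": 1},
    {"dx": 0,"dy": 0,"dz": 0,"ax": 0,"ay": 0,"az": 0,"claw": 1}
  ]
}}

```text
time: 12.75
tool_pos: [452.2, 104.4, 151.1]
tcp_rot: [-3.141, 0.0, 0.301]
force: [-0.0, 1.0, -3.8]
finger_gap: 0.179
```

>>> {"fn": "apply_moves", "kwargs": {
  "plan": [
    {"dx": 0,"dy": 0,"dz": 0.05,"ax": 0,"ay": 0,"az": 0,"claw": 1},
    {"dx": 0,"dy": 0,"dz": 0.05,"ax": 0,"ay": 0,"az": 0,"claw": 1},
    {"dx": 0,"dy": 0,"dz": 0.05,"ax": 0,"ay": 0,"az": 0,"claw": 1},
    {"dx": 0,"dy": 0,"dz": 0,"ax": 0,"ay": 0,"az": 0,"claw": 1},
    {"dx": 0,"dy": 0,"dz": 0,"ax": 0,"ay": 0,"az": 0,"claw": 1},
    {"dx": 0,"dy": 0,"dz": 0,"ax": 0,"ay": 0,"az": 0,"claw": 1},
    {"dx": 0,"dy": 0,"dz": 0,"ax": 0,"ay": 0,"az": 0,"claw": 1},
    {"dx": 0,"dy": 0,"dz": 0,"ax": 0,"ay": 0,"az": 0,"claw": 1}
  ]
}}

```text
time: 13.75
tool_pos: [452.3, 104.4, 150.9]
tcp_rot: [-3.141, -0.0, 0.301]
force: [-2.0, -0.2, 0.3]
finger_gap: 0.179
```

The bed now carries the weight (Fz from -3.8 to about 0). I slide towards the mouth.

>>> {"fn": "apply_moves", "kwargs": {
  "plan": [
    {"dx": 0.3,"dy": 0,"dz": 0,"ax": 0,"ay": 0,"az": 0,"claw": 1},
    {"dx": 0.4,"dy": 0,"dz": 0,"ax": 0,"ay": 0,"az": 0,"claw": 1},
    {"dx": 0.5,"dy": 0,"dz": 0,"ax": 0,"ay": 0,"az": 0,"claw": 1},
    {"dx": 0.5,"dy": 0,"dz": 0,"ax": 0,"ay": 0,"az": 0,"claw": 1},
    {"dx": 0.5,"dy": 0,"dz": 0,"ax": 0,"ay": 0,"az": 0,"claw": 1},
    {"dx": 0.4,"dy": 0,"dz": 0,"ax": 0,"ay": 0,"az": 0,"claw": 1},
    {"dx": 0.3,"dy": 0,"dz": 0,"ax": 0,"ay": 0,"az": 0,"claw": 1},
    {"dx": 0,"dy": 0,"dz": 0,"ax": 0,"ay": 0,"az": 0,"claw": 1}
  ]
}}

```text
time: 14.75
tool_pos: [482.3, 113.5, 150.9]
tcp_rot: [-3.141, 0.0, 0.301]
force: [-0.9, -1.0, 0.0]
finger_gap: 0.179
```

```bash
cat > m.py <<'E'
from h import *
s=robot.state(); y=.305; f=np.array([np.cos(y),np.sin(y)]); T=s['tool_pos']; F=s['force']
d=T[:2]-[577.2,144.7]
print('t',round(s['time'],2),'nose past mouth',round(d@f+86.5,1),'lat',round(-d[0]*f[1]+d[1]*f[0],1),'z',T[2].round(1),'rot',s['tcp_rot'].round(3),'Falong',round(F[:2]@f,1),'Flat',round(-F[0]*f[1]+F[1]*f[0],1),'Fz',F[2].round(1),'gap',round(s['finger_gap'],3),'M',np.round(s['moment'],2))
E
python3 m.py
```

```text
t 14.75 nose past mouth -13.4 lat -1.3 z 150.9 rot [-3.141  0.     0.301] Falong -1.2 Flat -0.6 Fz 0.0 gap 0.179 M [-0.14  0.22 -0.07]
```

>>> {"fn": "apply_moves", "kwargs": {
  "plan": [
    {"dx": 0.3,"dy": 0,"dz": 0,"ax": 0,"ay": 0,"az": 0,"claw": 1},
    {"dx": 0.4,"dy": 0,"dz": 0,"ax": 0,"ay": 0,"az": 0,"claw": 1},
    {"dx": 0.4,"dy": 0,"dz": 0,"ax": 0,"ay": 0,"az": 0,"claw": 1},
    {"dx": 0.4,"dy": 0,"dz": 0,"ax": 0,"ay": 0,"az": 0,"claw": 1},
    {"dx": 0.3,"dy": 0,"dz": 0,"ax": 0,"ay": 0,"az": 0,"claw": 1},
    {"dx": 0.2,"dy": 0,"dz": 0,"ax": 0,"ay": 0,"az": 0,"claw": 1},
    {"dx": 0.1,"dy": 0,"dz": 0,"ax": 0,"ay": 0,"az": 0,"claw": 1},
    {"dx": 0,"dy": 0,"dz": 0,"ax": 0,"ay": 0,"az": 0,"claw": 1}
  ]
}}

```text
time: 15.75
tool_pos: [503.5, 120.1, 150.9]
tcp_rot: [-3.141, 0.001, 0.301]
force: [-1.9, -0.0, 1.8]
finger_gap: 0.178
```

```bash
python3 m.py
```

```text
t 15.75 nose past mouth 8.8 lat -1.4 z 150.9 rot [-3.141e+00  1.000e-03  3.010e-01] Falong -1.9 Flat 0.6 Fz 1.8 gap 0.178 M [-0.15  0.4  -0.01]
```

>>> {"fn": "apply_moves", "kwargs": {
  "plan": [
    {"dx": 0.15,"dy": 0,"dz": 0,"ax": 0,"ay": 0,"az": 0,"claw": 1},
    {"dx": 0.2,"dy": 0,"dz": 0,"ax": 0,"ay": 0,"az": 0,"claw": 1},
    {"dx": 0.2,"dy": 0,"dz": 0,"ax": 0,"ay": 0,"az": 0,"claw": 1},
    {"dx": 0.2,"dy": 0,"dz": 0,"ax": 0,"ay": 0,"az": 0,"claw": 1},
    {"dx": 0.2,"dy": 0,"dz": 0,"ax": 0,"ay": 0,"az": 0,"claw": 1},
    {"dx": 0.2,"dy": 0,"dz": 0,"ax": 0,"ay": 0,"az": 0,"claw": 1},
    {"dx": 0.2,"dy": 0,"dz": 0,"ax": 0,"ay": 0,"az": 0,"claw": 1},
    {"dx": 0.2,"dy": 0,"dz": 0,"ax": 0,"ay": 0,"az": 0,"claw": 1}
  ]
}}

```text
time: 16.75
tool_pos: [510.0, 122.2, 150.9]
tcp_rot: [3.14, 0.023, 0.301]
force: [-9.4, -3.5, 7.5]
finger_gap: 0.18
```

```bash
python3 m.py
```

```text
t 16.75 nose past mouth 15.6 lat -1.3 z 150.9 rot [3.14  0.023 0.301] Falong -10.1 Flat -0.5 Fz 7.5 gap 0.18 M [-0.52  1.73  0.11]
```

It meets the toe at about 15 mm past the mouth (roughly 5 N per mm of commanded step). The push pitches the tool slightly, so I push a bit harder and counter the pitch.

>>> {"fn": "apply_moves", "kwargs": {
  "plan": [
    {"dx": 0.25,"dy": 0,"dz": 0,"ax": 0,"ay": 0.012,"az": 0,"claw": 1},
    {"dx": 0.3,"dy": 0,"dz": 0,"ax": 0,"ay": 0.012,"az": 0,"claw": 1},
    {"dx": 0.3,"dy": 0,"dz": 0,"ax": 0,"ay": 0.012,"az": 0,"claw": 1},
    {"dx": 0.3,"dy": 0,"dz": 0,"ax": 0,"ay": 0.012,"az": 0,"claw": 1},
    {"dx": 0.3,"dy": 0,"dz": 0,"ax": 0,"ay": 0.012,"az": 0,"claw": 1},
    {"dx": 0.3,"dy": 0,"dz": 0,"ax": 0,"ay": 0.012,"az": 0,"claw": 1},
    {"dx": 0.3,"dy": 0,"dz": 0,"ax": 0,"ay": 0.012,"az": 0,"claw": 1},
    {"dx": 0.3,"dy": 0,"dz": 0,"ax": 0,"ay": 0.012,"az": 0,"claw": 1}
  ]
}}

```text
time: 17.75
tool_pos: [510.8, 122.4, 150.8]
tcp_rot: [3.137, -0.019, 0.3]
force: [-10.6, -2.7, 10.7]
finger_gap: 0.178
```

```bash
python3 m.py
```

```text
t 17.75 nose past mouth 16.5 lat -1.3 z 150.8 rot [ 3.137 -0.019  0.3  ] Falong -10.9 Flat 0.5 Fz 10.7 gap 0.178 M [-0.64  2.8   0.07]
```

>>> {"fn": "apply_moves", "kwargs": {
  "plan": [
    {"dx": 0.4,"dy": 0,"dz": 0,"ax": 0,"ay": 0,"az": 0,"claw": 1},
    {"dx": 0.45,"dy": 0,"dz": 0,"ax": 0,"ay": 0,"az": 0,"claw": 1},
    {"dx": 0.45,"dy": 0,"dz": 0,"ax": 0,"ay": 0,"az": 0,"claw": 1},
    {"dx": 0.45,"dy": 0,"dz": 0,"ax": 0,"ay": 0,"az": 0,"claw": 1},
    {"dx": 0.45,"dy": 0,"dz": 0,"ax": 0,"ay": 0,"az": 0,"claw": 1},
    {"dx": 0.4,"dy": 0,"dz": 0,"ax": 0,"ay": 0,"az": 0,"claw": 1},
    {"dx": 0.35,"dy": 0,"dz": 0,"ax": 0,"ay": 0,"az": 0,"claw": 1},
    {"dx": 0.35,"dy": 0,"dz": 0,"ax": 0,"ay": 0,"az": 0,"claw": 1}
  ]
}}

```text
time: 18.75
tool_pos: [512.3, 122.9, 150.5]
tcp_rot: [3.131, 0.057, 0.297]
force: [-13.7, -4.4, 10.7]
finger_gap: 0.181
```

```bash
python3 m.py
```

```text
t 18.75 nose past mouth 18.0 lat -1.3 z 150.5 rot [3.131 0.057 0.297] Falong -14.4 Flat -0.1 Fz 10.7 gap 0.181 M [-0.51  2.77  0.03]
```

>>> {"fn": "apply_moves", "kwargs": {
  "plan": [
    {"dx": 0.4,"dy": 0,"dz": -0.03,"ax": 0,"ay": 0.018,"az": 0,"claw": 1},
    {"dx": 0.45,"dy": 0,"dz": -0.03,"ax": 0,"ay": 0.018,"az": 0,"claw": 1},
    {"dx": 0.45,"dy": 0,"dz": -0.03,"ax": 0,"ay": 0.018,"az": 0,"claw": 1},
    {"dx": 0.5,"dy": 0,"dz": -0.03,"ax": 0,"ay": 0.018,"az": 0,"claw": 1},
    {"dx": 0.5,"dy": 0,"dz": -0.03,"ax": 0,"ay": 0.014,"az": 0,"claw": 1},
    {"dx": 0.5,"dy": 0,"dz": -0.03,"ax": 0,"ay": 0.012,"az": 0,"claw": 1},
    {"dx": 0.4,"dy": 0,"dz": 0,"ax": 0,"ay": 0.01,"az": 0,"claw": 1},
    {"dx": 0.4,"dy": 0,"dz": 0,"ax": 0,"ay": 0.01,"az": 0,"claw": 1}
  ]
}}

```text
time: 19.75
tool_pos: [513.0, 123.1, 150.4]
tcp_rot: [3.127, 0.024, 0.295]
force: [-14.0, -4.5, 13.2]
finger_gap: 0.175
```

```bash
python3 m.py
```

```text
t 19.75 nose past mouth 18.8 lat -1.3 z 150.4 rot [3.127 0.024 0.295] Falong -14.7 Flat -0.1 Fz 13.2 gap 0.175 M [-0.63  3.51  0.09]
```

>>> {"fn": "apply_moves", "kwargs": {
  "plan": [
    {"dx": 0.5,"dy": 0,"dz": -0.1,"ax": 0,"ay": 0.012,"az": 0,"claw": 1},
    {"dx": 0.55,"dy": 0,"dz": -0.1,"ax": 0,"ay": 0.012,"az": 0,"claw": 1},
    {"dx": 0.6,"dy": 0,"dz": -0.1,"ax": 0,"ay": 0.012,"az": 0,"claw": 1},
    {"dx": 0.6,"dy": 0,"dz": -0.1,"ax": 0,"ay": 0.012,"az": 0,"claw": 1},
    {"dx": 0.6,"dy": 0,"dz": -0.1,"ax": 0,"ay": 0.012,"az": 0,"claw": 1},
    {"dx": 0.3,"dy": 0,"dz": -0.05,"ax": 0,"ay": 0.006,"az": 0,"claw": 1},
    {"dx": 0.3,"dy": 0,"dz": -0.05,"ax": 0,"ay": 0.006,"az": 0,"claw": 1},
    {"dx": 0.3,"dy": 0,"dz": -0.05,"ax": 0,"ay": 0.006,"az": 0,"claw": 1}
  ]
}}

```text
time: 20.75
tool_pos: [515.2, 124.0, 150.5]
tcp_rot: [3.125, 0.03, 0.294]
force: [-10.8, -2.7, 6.4]
finger_gap: 0.182
```

```bash
python3 m.py
```

```text
t 20.75 nose past mouth 21.1 lat -1.2 z 150.5 rot [3.125 0.03  0.294] Falong -11.2 Flat 0.7 Fz 6.4 gap 0.182 M [-0.38  2.48  0.06]
```

>>> {"fn": "apply_moves", "kwargs": {
  "plan": [
    {"dx": 0.5,"dy": 0,"dz": -0.08,"ax": 0.003,"ay": 0.016,"az": 0,"claw": 1},
    {"dx": 0.55,"dy": 0,"dz": -0.08,"ax": 0.003,"ay": 0.016,"az": 0,"claw": 1},
    {"dx": 0.6,"dy": 0,"dz": -0.08,"ax": 0.003,"ay": 0.016,"az": 0,"claw": 1},
    {"dx": 0.6,"dy": 0,"dz": -0.08,"ax": 0.003,"ay": 0.014,"az": 0,"claw": 1},
    {"dx": 0.6,"dy": 0,"dz": -0.08,"ax": 0.003,"ay": 0.014,"az": 0,"claw": 1},
    {"dx": 0.5,"dy": 0,"dz": -0.08,"ax": 0,"ay": 0.012,"az": 0,"claw": 1},
    {"dx": 0.3,"dy": 0,"dz": -0.05,"ax": 0,"ay": 0.006,"az": 0,"claw": 1},
    {"dx": 0.3,"dy": 0,"dz": -0.05,"ax": 0,"ay": 0.006,"az": 0,"claw": 1}
  ]
}}

```text
time: 21.75
tool_pos: [515.3, 124.0, 150.4]
tcp_rot: [3.136, 0.024, 0.295]
force: [-8.7, -3.3, 6.7]
finger_gap: 0.178
```

```bash
python3 m.py
```

```text
t 21.75 nose past mouth 21.3 lat -1.2 z 150.4 rot [3.136 0.024 0.295] Falong -9.3 Flat -0.5 Fz 6.7 gap 0.178 M [-0.64  2.46  0.11]
```

>>> {"fn": "apply_moves", "kwargs": {
  "plan": [
    {"dx": 0.5,"dy": 0,"dz": -0.05,"ax": 0,"ay": 0.012,"az": 0,"claw": 1},
    {"dx": 0.6,"dy": 0,"dz": -0.05,"ax": 0,"ay": 0.012,"az": 0,"claw": 1},
    {"dx": 0.65,"dy": 0,"dz": -0.05,"ax": 0,"ay": 0.012,"az": 0,"claw": 1},
    {"dx": 0.65,"dy": 0,"dz": -0.05,"ax": 0,"ay": 0.012,"az": 0,"claw": 1},
    {"dx": 0.65,"dy": 0,"dz": -0.05,"ax": 0,"ay": 0.012,"az": 0,"claw": 1},
    {"dx": 0.65,"dy": 0,"dz": -0.05,"ax": 0,"ay": 0.012,"az": 0,"claw": 1},
    {"dx": 0.65,"dy": 0,"dz": -0.05,"ax": 0,"ay": 0.012,"az": 0,"claw": 1},
    {"dx": 0.65,"dy": 0,"dz": -0.05,"ax": 0,"ay": 0.012,"az": 0,"claw": 1}
  ]
}}

```text
time: 22.75
tool_pos: [526.3, 127.5, 150.5]
tcp_rot: [3.13, 0.02, 0.294]
force: [-12.4, -4.5, 10.7]
finger_gap: 0.178
```

```bash
python3 m.py
```

```text
t 22.75 nose past mouth 32.8 lat -1.1 z 150.5 rot [3.13  0.02  0.294] Falong -13.2 Flat -0.6 Fz 10.7 gap 0.178 M [-0.65  3.24  0.08]
```

The plate is through the toe; the nose is at about 33 mm with 13 N. I feel forward more gently.

>>> {"fn": "apply_moves", "kwargs": {
  "plan": [
    {"dx": 0.4,"dy": 0,"dz": -0.05,"ax": 0.002,"ay": 0.01,"az": 0,"claw": 1},
    {"dx": 0.4,"dy": 0,"dz": -0.05,"ax": 0.002,"ay": 0.01,"az": 0,"claw": 1},
    {"dx": 0.4,"dy": 0,"dz": -0.05,"ax": 0.002,"ay": 0.01,"az": 0,"claw": 1},
    {"dx": 0.4,"dy": 0,"dz": -0.05,"ax": 0,"ay": 0.01,"az": 0,"claw": 1},
    {"dx": 0.45,"dy": 0,"dz": -0.05,"ax": 0,"ay": 0.01,"az": 0,"claw": 1},
    {"dx": 0.45,"dy": 0,"dz": -0.05,"ax": 0,"ay": 0.01,"az": 0,"claw": 1},
    {"dx": 0.45,"dy": 0,"dz": -0.05,"ax": 0,"ay": 0.01,"az": 0,"claw": 1},
    {"dx": 0.45,"dy": 0,"dz": -0.05,"ax": 0,"ay": 0.01,"az": 0,"claw": 1}
  ]
}}

```text
time: 23.75
tool_pos: [526.4, 127.6, 150.4]
tcp_rot: [3.132, 0.022, 0.294]
force: [-13.8, -4.2, 11.9]
finger_gap: 0.181
```

```bash
python3 m.py
```

```text
t 23.75 nose past mouth 32.9 lat -1.1 z 150.4 rot [3.132 0.022 0.294] Falong -14.5 Flat 0.1 Fz 11.9 gap 0.181 M [-0.83  3.46  0.05]
```

>>> {"fn": "apply_moves", "kwargs": {
  "plan": [
    {"dx": 0.5,"dy": 0,"dz": -0.08,"ax": 0,"ay": 0.014,"az": 0,"claw": 1},
    {"dx": 0.55,"dy": 0,"dz": -0.08,"ax": 0,"ay": 0.014,"az": 0,"claw": 1},
    {"dx": 0.6,"dy": 0,"dz": -0.08,"ax": 0,"ay": 0.014,"az": 0,"claw": 1},
    {"dx": 0.6,"dy": 0,"dz": -0.08,"ax": 0,"ay": 0.014,"az": 0,"claw": 1},
    {"dx": 0.6,"dy": 0,"dz": -0.08,"ax": 0,"ay": 0.014,"az": 0,"claw": 1},
    {"dx": 0.6,"dy": 0,"dz": -0.08,"ax": 0,"ay": 0.014,"az": 0,"claw": 1},
    {"dx": 0.6,"dy": 0,"dz": -0.08,"ax": 0,"ay": 0.014,"az": 0,"claw": 1},
    {"dx": 0.6,"dy": 0,"dz": -0.08,"ax": 0,"ay": 0.014,"az": 0,"claw": 1}
  ]
}}

```text
time: 24.75
tool_pos: [526.5, 127.6, 150.4]
tcp_rot: [3.127, 0.021, 0.293]
force: [-17.0, -6.8, 13.3]
finger_gap: 0.179
```

```bash
python3 m.py
```

```text
t 24.75 nose past mouth 33.0 lat -1.1 z 150.4 rot [3.127 0.021 0.293] Falong -18.3 Flat -1.4 Fz 13.3 gap 0.179 M [-0.89  4.4   0.09]
```

>>> {"fn": "apply_moves", "kwargs": {
  "plan": [
    {"dx": 0.5,"dy": 0,"dz": -0.2,"ax": 0.002,"ay": 0.016,"az": 0,"claw": 1},
    {"dx": 0.6,"dy": 0,"dz": -0.2,"ax": 0.002,"ay": 0.016,"az": 0,"claw": 1},
    {"dx": 0.65,"dy": 0,"dz": -0.2,"ax": 0.002,"ay": 0.016,"az": 0,"claw": 1},
    {"dx": 0.65,"dy": 0,"dz": -0.2,"ax": 0,"ay": 0.016,"az": 0,"claw": 1},
    {"dx": 0.7,"dy": 0,"dz": -0.2,"ax": 0,"ay": 0.016,"az": 0,"claw": 1},
    {"dx": 0.7,"dy": 0,"dz": -0.2,"ax": 0,"ay": 0.016,"az": 0,"claw": 1},
    {"dx": 0.7,"dy": 0,"dz": -0.2,"ax": 0,"ay": 0.016,"az": 0,"claw": 1},
    {"dx": 0.7,"dy": 0,"dz": -0.2,"ax": 0,"ay": 0.016,"az": 0,"claw": 1}
  ]
}}

```text
time: 25.75
tool_pos: [526.6, 127.7, 150.4]
tcp_rot: [3.131, 0.016, 0.293]
force: [-16.7, -6.3, 9.8]
finger_gap: 0.177
```

```bash
python3 m.py; python3 - <<'E'
from h import *
im,d=robot.snapshot('wrist'); P=cloud('wrist',d); np.savez('/tmp/w6.npz',im=im,P=P); save('w6',im)
im,d=robot.snapshot('side'); np.savez('/tmp/s6.npz',im=im,d=d)
E
```

```text
t 25.75 nose past mouth 33.2 lat -1.0 z 150.4 rot [3.131 0.016 0.293] Falong -17.8 Flat -1.0 Fz 9.8 gap 0.177 M [-1.06  4.31  0.15]
```

View pics/w6.png

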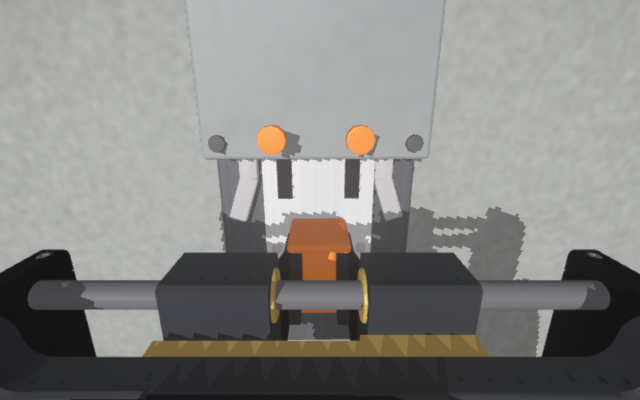

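The wrist view shows the plate straight under the block (block edge at row 158), the grip unchanged in the jaws at (318,232). It has been held at about 18 N without motion, which suggests the stop. One short firmer probe, bounded to about 22 N in all (under 15 N on the stop), should tell it from drag.

>>> {"fn": "apply_moves", "kwargs": {
  "plan": [
    {"dx": 0.3,"dy": 0,"dz": -0.1,"ax": 0.002,"ay": 0.01,"az": 0,"claw": 1},
    {"dx": 0.5,"dy": 0,"dz": -0.2,"ax": 0.002,"ay": 0.014,"az": 0,"claw": 1},
    {"dx": 0.6,"dy": 0,"dz": -0.2,"ax": 0.002,"ay": 0.016,"az": 0,"claw": 1},
    {"dx": 0.7,"dy": 0,"dz": -0.2,"ax": 0,"ay": 0.016,"az": 0,"claw": 1},
    {"dx": 0.75,"dy": 0,"dz": -0.2,"ax": 0,"ay": 0.018,"az": 0,"claw": 1},
    {"dx": 0.8,"dy": 0,"dz": -0.2,"ax": 0,"ay": 0.018,"az": 0,"claw": 1},
    {"dx": 0.85,"dy": 0,"dz": -0.2,"ax": 0,"ay": 0.018,"az": 0,"claw": 1},
    {"dx": 0.85,"dy": 0,"dz": -0.2,"ax": 0,"ay": 0.018,"az": 0,"claw": 1}
  ]
}}

```text
time: 26.85
tool_pos: [526.7, 127.7, 150.4]
tcp_rot: [3.133, 0.014, 0.294]
force: [-21.9, -6.6, 13.8]
finger_gap: 0.175
```

```bash
python3 m.py
```

```text
t 26.85 nose past mouth 33.3 lat -1.0 z 150.4 rot [3.133 0.014 0.294] Falong -22.8 Flat 0.3 Fz 13.8 gap 0.175 M [-1.27  5.19  0.04]
```

22.8 N and still no motion, well beyond the greatest drag of 14 N, so this is the stop, at about 33 mm. I relax and let go.

>>> {"fn": "apply_moves", "kwargs": {
  "plan": [
    {"dx": 0,"dy": 0,"dz": 0,"ax": 0,"ay": 0,"az": 0,"claw": 1},
    {"dx": 0,"dy": 0,"dz": 0,"ax": 0,"ay": 0,"az": 0,"claw": 1},
    {"dx": 0,"dy": 0,"dz": 0,"ax": 0,"ay": 0,"az": 0,"claw": 0.2},
    {"dx": 0,"dy": 0,"dz": 0,"ax": 0,"ay": 0,"az": 0,"claw": 0.2},
    {"dx": 0,"dy": 0,"dz": 0,"ax": 0,"ay": 0,"az": 0,"claw": 0.1},
    {"dx": 0,"dy": 0,"dz": 0,"ax": 0,"ay": 0,"az": 0,"claw": 0.1},
    {"dx": 0,"dy": 0,"dz": -0.2,"ax": 0,"ay": 0,"az": 0,"claw": 0},
    {"dx": 0,"dy": 0,"dz": -0.2,"ax": 0,"ay": 0,"az": 0,"claw": 0}
  ]
}}

```text
time: 27.85
tool_pos: [528.8, 128.6, 154.7]
tcp_rot: [3.134, 0.01, 0.293]
force: [0.8, 0.3, -0.3]
finger_gap: 0.492
```

```bash
python3 m.py
```

```text
t 27.85 nose past mouth 35.5 lat -0.8 z 154.7 rot [3.134 0.01  0.293] Falong 0.9 Flat 0.1 Fz -0.3 gap 0.492 M [-0.05  0.03  0.01]
```

>>> {"fn": "apply_moves", "kwargs": {
  "plan": [
    {"dx": -0.05,"dy": 0,"dz": -0.5,"ax": 0,"ay": 0,"az": 0,"claw": 0},
    {"dx": -0.05,"dy": 0,"dz": -1,"ax": 0,"ay": 0,"az": 0,"claw": 0},
    {"dx": 0,"dy": 0,"dz": -1.5,"ax": 0,"ay": 0,"az": 0,"claw": 0},
    {"dx": 0,"dy": 0,"dz": -2,"ax": 0,"ay": 0,"az": 0,"claw": 0},
    {"dx": 0,"dy": 0,"dz": -2,"ax": 0,"ay": 0,"az": 0,"claw": 0},
    {"dx": 0,"dy": 0,"dz": -1,"ax": 0,"ay": 0,"az": 0,"claw": 0},
    {"dx": 0,"dy": 0,"dz": 0,"ax": 0,"ay": 0,"az": 0,"claw": 0},
    {"dx": 0,"dy": 0,"dz": 0,"ax": 0,"ay": 0,"az": 0,"claw": 0}
  ]
}}

```text
time: 28.85
tool_pos: [529.0, 129.5, 241.8]
tcp_rot: [3.133, 0.006, 0.294]
force: [-0.7, -0.7, 0.0]
finger_gap: 0.499
```

```bash
cat > f.py <<'E'
from h import *
im,d=robot.snapshot('wrist'); P=cloud('wrist',d); z=P[...,2]; save('w7',im)
hsv=cv2.cvtColor(im,cv2.COLOR_RGB2HSV); print(robot.state()['tool_pos'].round(1))
y=.302; f=np.array([np.cos(y),np.sin(y)]); n=np.array([-f[1],f[0]])
L=(P[...,:2]-[577.2,144.7])@f; W=(P[...,:2]-[577.2,144.7])@n
org=(hsv[...,0]<20)&(hsv[...,1]>130)&(hsv[...,2]>80)&(z>160)&(z<172)&(L<0)
Q=np.c_[L[org],W[org]]; r=cv2.minAreaRect(Q.astype(np.float32)); print('grip L,W',org.sum(),np.round(r[0],1),np.round(r[1],1),round(r[2],1),'nose est',round(r[0][0]+86,1), 'z',np.median(z[org]).round(1))
pl=(L>-28)&(L<-2)&(abs(W)<24)&(hsv[...,1]<60)&(hsv[...,2]>110)&~org&(z<152)
if pl.sum()>20:
    A=np.c_[L[pl],W[pl],np.ones(pl.sum())]; c=np.linalg.lstsq(A,z[pl],rcond=None)[0]; print('plate top slope',c[:2].round(3),'z',np.median(z[pl]).round(1),pl.sum())
E
python3 f.py
```

```text
[529.  129.6 241.7]
grip L,W 237 [-51.7   0. ] [35.7 29.4] 0.5 nose est 34.3 z 166.7
plate top slope [-0.    -0.003] z 144.6 1449
```

View pics/w7.png

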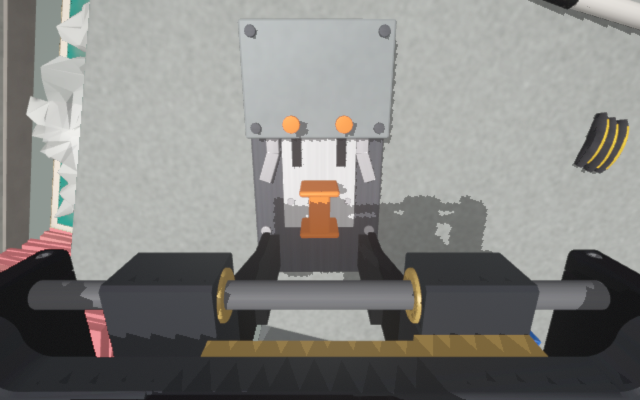

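The plate lies flat: top at z = 144.6 (bed 136.6 + 8 mm), slopes 0.003 or less, lateral offset about 0, in line, and the fingers are clear. I hand it in.

```bash
python3 -c "
from h import *
print(robot.sign_off(), robot.state()['force'].round(1))"
```

```text
the job is handed in; nothing more can be done
the job is handed in; nothing more can be done
```

I gripped the carrier by its web and laid it flat on the open bed. Then I slid it under the clamp toe until it met what I take to be the depth stop, let go and handed the job in at about 29 s; no verdict was reported.

**Finding the stop:** the nose stopped about 33 mm past the mouth. It did not move (0.3 mm in all) as the push was raised from 14.5 to 22.8 N. The most drag should be 14 N, so I took this as the stop. The load on the stop was never measured. My estimate is 9 to 15 N, below the 20 N limit.

**Last checks:**
- **Flatness:** the plate's top is at 144.6 mm, which is the bed plus 8 mm, with slopes of 0.003 or less.
- **Alignment:** it is in line with the fixture within about 0.01 rad and centred.
- **Release:** the wrist force is near zero and the fingers are well clear above.

**Not confirmed or poor:**
- The toe's lift and the contact with the stop could not be seen. They rest on the force readings and on how far the plate went in.
- The last check of the grip's position, which put the nose at 34.3 mm, used a height window that missed the grip's top. It agrees with 33 mm only roughly.
- The first move call was refused for missing keys.
- While pushing through the toe, the tool pitched by up to 0.06 rad and I had to correct it.
- I did not measure the bystanders again. Nothing came near them, but that was not checked.

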